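# Lay out a door-hinge kit for inspection at the tram yard

## Task

Lay out the hinge kit on the grey inspection board: the twin-lug bracket flat inside the blue pad and the single-lug bracket flat inside the white pad, each with its long side along the pad's long side; the green spacer disc flat on the board midway between the two pads, and the brass adapter standing upright, square drive up, centred on top of the spacer. Stand the flanged hinge pin upright on the board's white centre line, 65 mm (centre to centre) behind the spacer, towards the red-striped edge. Do not disturb the yellow bin or the copper shoe horn.

Things in the scene. Friction and masses are not known exactly. Their poses are not given: they have to be found in the camera images.
- board: Fixed grey inspection board, 170 x 330 x 6 mm thick, on the table; place and yaw vary. Origin on its underside (top 6 mm above), midway between the pads. x runs along the thin white centre line to the far, red-striped edge, 110 mm from the origin (near edge 60 mm); y left along the row of pads, 165 mm to each end.
- blue_pad: Fixed blue pad on the board, 90 mm (along its x) x 66 mm (y) x 2 mm thick, its top 8 mm above the table. Origin at the centre of its underside; x parallel to the board's x. Its centre is 110 mm from the board's origin, at the left or the right end of the row.
- white_pad: Fixed white pad of the same size, likewise, at the other end of the row.
- twin_bracket: Loose galvanised hinge bracket with TWO upright parallel lugs: base plate 70 mm (x) x 50 mm (y) x 5 mm; the lugs stand in its middle, each 8 mm thick, 30 mm long along x, rounded on top, 42 mm above the underside; 34 mm over both outer faces across y (18 mm gap), the width to grip. About 0.22 kg. Origin at the centre of the underside, z up.
- single_bracket: Loose galvanised hinge bracket with ONE upright lug: same base plate 70 x 50 x 5 mm; lug in the middle, 14 mm thick across y, 30 mm long along x, rounded on top, 42 mm above the underside. About 0.22 kg. Origin at the centre of the underside, z up.
- spacer: Loose green plastic spacer disc, 54 mm diameter, 24 mm high, lying flat. About 0.08 kg. Origin at the centre of its underside.
- adapter: Loose dull brass torque adapter standing upright: round body 36 mm diameter and 26 mm high, then a 4 mm taper and a 12.7 mm square drive on top, 42 mm high in all. About 0.24 kg. Origin at the centre of its flat underside.
- pin: Loose steel hinge pin standing upright on a round flange 32 mm in diameter and 6 mm thick; shaft 16 mm diameter, orange top, 60 mm high in all. About 0.12 kg. Origin at the centre of the flange's underside.
- bin: Bystander: closed yellow plastic parts bin with a black snap latch, 145 x 190 x 76 mm high, 1.6 kg, loose. Origin at the centre of its underside. Leave alone.
- shoe_horn: Bystander: chipped copper shoe horn lying flat, about 175 mm long (x, wide end +x), 40 mm wide, 10 mm high, loose. Origin on its underside, 75 mm from the wide end. Leave alone.
There are look-alikes about, which are no part of the job. What is shaped like the twin_bracket but brown or pink is not meant. Leave any turquoise look-alike of the single_bracket alone.

How it is judged:
At the end, for the whole second after the job is handed in: Brackets on their pads (centres within 13 mm, long sides within 15 deg); spacer on the board within 12 mm of midway between the pads; adapter on it within 8 mm; pin within 15 mm of the centre line, 50 to 80 mm from midway, red-stripe side; all upright within 7 deg, released, at rest (horizontal distance between twin_bracket and blue_pad below 0.013 m and angle between the x axis of twin_bracket and the x axis of blue_pad, either way round below 0.26 rad and height (world z) of each of twin_bracket, single_bracket below 0.012 m and horizontal distance between single_bracket and white_pad below 0.013 m and angle between the x axis of single_bracket and the x axis of white_pad, either way round below 0.26 rad and x of spacer in the frame of board between -0.012 and 0.012 m and y of spacer in the frame of board between -0.012 and 0.012 m and height (world z) of spacer below 0.009 m and horizontal distance between adapter and spacer below 0.008 m and height (world z) of adapter between 0.027 and 0.034 m and x of pin in the frame of board between 0.05 and 0.08 m and y of pin in the frame of board between -0.015 and 0.015 m and height (world z) of pin below 0.01 m and angle between each of twin_bracket, single_bracket, spacer, adapter, pin's own z axis and vertical below 0.12 rad and linear speed of each of twin_bracket, single_bracket, spacer, adapter, pin below 0.02 m/s and angular speed of each of twin_bracket, single_bracket, spacer, adapter, pin below 0.2 rad/s); the robot touches nothing.
It fails at once if the yellow bin is displaced by more than 15 mm (distance of bin from where it was at the start of the episode above 0.015 m).
It fails at once if the copper shoe horn is displaced by more than 15 mm (distance of shoe_horn from where it was at the start of the episode above 0.015 m).
It also fails if it takes over 128 s, if anything falls off the work surface, if the arm or the gripper's body presses on something with over 40 N, if the wrist force passes 120 N, or if a joint passes its speed limit or range.

## Robot

A 6-joint arm with a two-finger parallel gripper is mounted at the origin on the work surface. World frame = base frame: x ahead of the robot, y to its left, z up, the work surface at z = 0. Lengths are in m, angles in rad, forces in N, time in s.
With the tool pointing down it reaches from about 0.35 to 0.85 m from the base axis. Payload 8.1 kg.
Tool frame: the origin (TCP) lies between the finger pads; the fingertips stand 11 mm ahead of it and the grasp point (between the pads) lies 8 mm behind it; y points along the fingers, x is the direction in which the jaws open and shut, and the axes are right-handed (so a half turn about y gives the same grasp; the last joint's range is limited). The gripper opens to 93 mm and grips with 3 to 60 N. Pads are 15 mm wide; open, the fingers measure 128 mm over their backs; the gripper's body (75 mm by 188 mm) begins 65 mm behind the grasp point.
Start: joints at [1.02, 0.13, 1.488, -0, 1.523, -0.085], TCP at [0.269, 0.536, 0.23] pointing down, gripper open.
Joint ranges: [-2.96, 2.96], [-0.89, 2.26], [0.02, 2.5], [-1.34, 4.48], [0, 2.73], [-2.66, 2.66]. Speed limits (rad/s): [2.39, 2.39, 2.79, 3.14, 3.14, 3.14].

## Interface

Orientations are given as a rotation vector (axis times angle).
In Python, from plant import readout, optics, robot gives the robot as it stands.
- The arm moves only by the shell command python3 -m creep 'ROWS' [FORCE]. ROWS is JSON, a list that holds one entry, the list of rows, each a list of 7 numbers: the closure, from 0 (fully open) to 1 (shut), then the shift along the tool's x, y, z in cm, then the turn, a rotation vector about the tool's x, y, z in degrees. In form: [[[grip, x, y, z, wx, wy, wz], ...]]. A call has exactly 8 rows; each row shifts and turns the pose as measured when the row begins, along the tool's axes as they then stand; what a row does not reach is not made up. A row lasts 1/10 s, in which the tool goes at most 50 mm and 8.59 degrees, less where a joint would pass 70% of its speed; a pose out of reach is approached as far as the arm can. A call is refused whole if a number of a shift passes 5 or a number of a turn 8.59, either way. A call with a gripper value outside its range is refused whole. The fingers move at their own pace and stop on an object; FORCE is the grip in N (left out, the last holds). Time passes only in rows, so rows that do not move let the fingers close, or fill a call up. It gives the time, the measured TCP pose, the force and the opening at its end, in the units of the state.
- readout.read_state(): the state, without advancing time (a new reading comes with each control period).
- optics.read_camera(name): name is "scene" or "top"; returns a dict with "frame" (384x512x3 uint8, red, green, blue), "depth" (384x512 float32, m along the optical axis (not along the pixel's ray), 0 where there is no reading), "intrinsics" (3x3 intrinsics, pixels), "R" (3x3) and "t" (3): a world point X has camera coordinates R X + t. Camera axes: x right, y down, z forward; pixel columns grow to the right and rows downward; lengths in m; the calibration is good to about 2 mm. A picture is of the moment at which its call begins.
- robot.close_job(): hands the job in, once; it reports no verdict.
The state is a dict: "t": time; "q": joint angles; "dq": joint speeds; "joint_torque": joint torques, N m; "tool_pos": TCP position; "orientation": TCP orientation; "force": force on the tool from outside, world axes, zero at the start; "wrist_torque": the same for the moment, N m; "opening": finger opening in m.
Only numpy, scipy, OpenCV 4.12 (cv2) and the standard library are available. Lean on these libraries where they do the work, as an engineer would, in place of code of your own. Each camera call takes 0.05 s, during which the arm holds its last target. There are 200 camera calls.

## Working session

There is one attempt and no reset: what is moved stays moved. The work goes in short steps, Python scripts to look and compute and a shell command to move; the robot and the scene stay as the last step left them, time stands still between calls to the robot, and variables do not carry over. Pictures are saved under pics/ and viewed, about 12 in all and at most 16, crops included, and the job is handed in when it is done.

```bash
ls; mkdir -p pics; cat > h.py <<'E'
import numpy as np,cv2
from plant import readout,optics,robot
from scipy.spatial.transform import Rotation as Ro
def cam(n):
    c=optics.read_camera(n); d=c["depth"]; K=c["intrinsics"]
    v,u=np.mgrid[:d.shape[0],:d.shape[1]]
    P=np.stack([(u-K[0,2])/K[0,0]*d,(v-K[1,2])/K[1,1]*d,d],-1)
    c["W"]=(P-c["t"])@c["R"]; c["W"][d==0]=np.nan
    return c
def save(c,name,crop=None,s=1.5):
    f=c["frame"][...,::-1]
    if crop: u0,v0,u1,v1=crop; f=f[v0:v1,u0:u1]
    cv2.imwrite("pics/"+name,cv2.resize(f,None,fx=s,fy=s,interpolation=cv2.INTER_CUBIC))
E
python3 - <<'E'
from h import *
s=readout.read_state(); print(s)
print(Ro.from_rotvec(s['orientation']).as_matrix().round(3))
for n in("top","scene"):
    c=cam(n); save(c,n+"0.png"); np.savez(n+"0.npz",f=c["frame"],W=c["W"])
    print(n,(-c["R"].T@c["t"]).round(3),c["R"].round(2).tolist())
E
```

```text
pics
{'t': 0.0, 'q': array([ 1.01960204e+00,  1.31134280e-01,  1.48923122e+00,  2.86618045e-05,
        1.52302856e+00, -8.53961886e-02]), 'dq': array([ 0.00065201, -0.00013091,  0.00076688,  0.00137287, -0.00180423,
       -0.00116252]), 'joint_torque': array([-4.11999081e-04, -5.59842968e+01, -4.91761601e+01,  7.67065678e-02,
        3.57057794e-02, -1.97012159e-04]), 'tool_pos': array([0.2691676 , 0.53563414, 0.2286299 ]), 'orientation': array([-1.39506308, -0.85839872,  0.86105469]), 'force': array([-0.62384212, -0.38357476, -1.12576148]), 'wrist_torque': array([-0.04060855,  0.01941043, -0.01114273]), 'opening': 0.0931207074433446}
[[ 0.449 -0.001 -0.893]
 [ 0.893 -0.002  0.449]
 [-0.002 -1.     0.   ]]
top [0.309 0.026 1.376] [[0.02, -1.0, 0.01], [-0.99, -0.02, -0.13], [0.13, -0.01, -0.99]]
scene [1.424 0.316 0.827] [[-0.28, 0.96, -0.02], [0.61, 0.16, -0.78], [-0.74, -0.23, -0.63]]
```

View pics/top0.png

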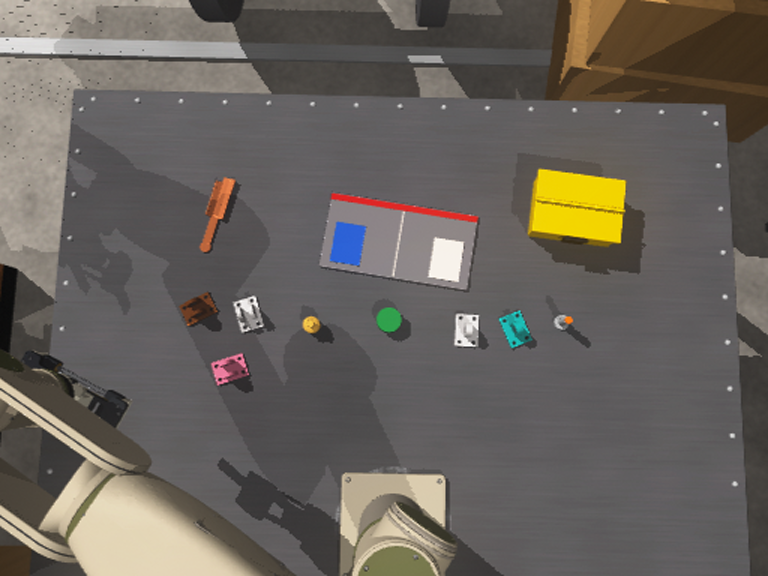

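View pics/scene0.png

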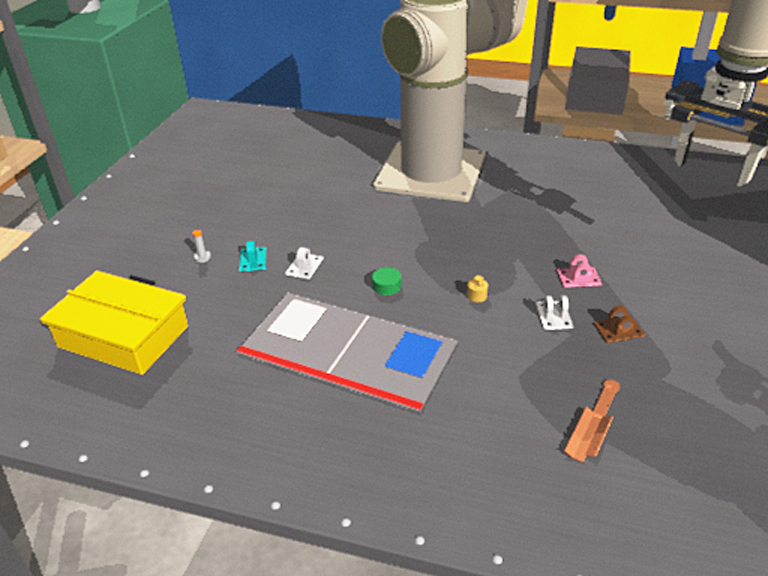

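Candidates (top0.png pixels): twin-like are silver (248,313), brown (199,309), pink (230,370). Single-like are silver (467,330), turquoise (516,328). The silver ones are my choice. The blue pad is on the left at (348,244) and the white one on the right at (446,260). I'll measure and check in a crop.

```bash
cat > seg.py <<'E'
from h import *
import sys
def rect(W,m,zc=None):
    P=W[m]; P=P[~np.isnan(P[:,0])]
    r=cv2.minAreaRect((P[:,:2]*1000).astype(np.float32))
    return r,P
def comps(W,f,boxes,zmin=0.0025):
    for n,(u,v,h) in boxes.items():
        w=np.zeros(W.shape[:2],bool); w[v-h:v+h,u-h:u+h]=1
        m=(W[...,2]>zmin)&w
        k,l,st,ce=cv2.connectedComponentsWithStats(m.astype(np.uint8))
        i=1+np.argmax(st[1:,4]); r,P=rect(W,l==i)
        print(n,"n",len(P),"rect c",np.round(r[0],1),"size",np.round(r[1],1),"ang",round(r[2],1),"zmax",P[:,2].max().round(4),"zmed",np.median(P[:,2]).round(4), "mean",P[:,:2].mean(0).round(4), "topmean",P[P[:,2]>P[:,2].max()-.006][:,:3].mean(0).round(4))
E
python3 - <<'E'
from seg import *
d=np.load("top0.npz"); W=d["W"]; f=d["f"]
print("table z",[W[v,u].round(4).tolist() for u,v in((240,190),(200,240),(360,200),(140,180))])
B={"twin":(165,209,17),"single":(311,220,17),"spacer":(259,213,15),"adapter":(207,216,15),"pin":(376,215,14),"turq":(344,219,16),"brown":(132,206,17)}
comps(W,f,B)
hsv=cv2.cvtColor(f,cv2.COLOR_RGB2HSV); reg=np.zeros(f.shape[:2],bool); reg[125:198,208:325]=1
H,S,V=[hsv[...,i].astype(int) for i in range(3)]
for n,m in {"blue":(abs(H-110)<14)&(S>120),"white":(S<40)&(V>200),"red":((H<8)|(H>172))&(S>150)}.items():
    m=m&reg
    k,l,st,ce=cv2.connectedComponentsWithStats(m.astype(np.uint8)); i=1+np.argmax(st[1:,4])
    r,P=rect(W,l==i); print(n,np.round(r[0],1),np.round(r[1],1),round(r[2],1),np.median(P[:,2]).round(4))
m=(W[...,2]>.003)&reg
r,P=rect(W,m); print("board",r,np.median(P[:,2]))
cv2.imwrite("pics/crop1.png",np.hstack([cv2.resize(f[185:260,110:210,::-1],None,fx=4,fy=4),cv2.resize(f[185:260,290:390,::-1],None,fx=4,fy=4)]))
E
```

```text
table z [[0.5074, 0.0808, 0.0019], [0.3412, 0.2067, -0.0028], [0.4832, -0.3162, -0.0034], [0.5351, 0.4134, -0.0061]]
twin n 265 rect c [441.3 323.5] size [78.6 56.9] ang 18.2 zmax 0.0438 zmed 0.0061 mean [0.4388 0.3198] topmean [0.4379 0.3213 0.0402]
single n 250 rect c [ 414.7 -151.8] size [69.3 54.4] ang 3.0 zmax 0.0444 zmed 0.0053 mean [ 0.4127 -0.1516] topmean [ 0.4136 -0.1533  0.041 ]
spacer n 232 rect c [435.2  16.2] size [54.3 59.6] ang 64.0 zmax 0.0322 zmed 0.0228 mean [0.4316 0.0167] topmean [0.4273 0.0191 0.0275]
adapter n 110 rect c [419.4 182.9] size [41.4 33.9] ang 15.4 zmax 0.0506 zmed 0.0272 mean [0.4169 0.1818] topmean [0.419  0.1811 0.0471]
pin n 85 rect c [ 434.7 -360.4] size [32.9 31.8] ang 36.9 zmax 0.0644 zmed 0.0136 mean [ 0.4352 -0.3574] topmean [ 0.4355 -0.3596  0.0613]
turq n 237 rect c [ 417.2 -260.8] size [72.1 57.3] ang 23.2 zmax 0.047 zmed 0.0054 mean [ 0.4182 -0.2592] topmean [ 0.4191 -0.2565  0.0434]
brown n 274 rect c [449.8 430.8] size [61.8 75.2] ang 35.0 zmax 0.0454 zmed 0.0063 mean [0.449  0.4303] topmean [0.4473 0.4307 0.0416]
blue [600.7 111.9] [67.4 90.9] 81.6 0.0068
white [ 569.3 -106. ] [66.7 91.3] 82.1 0.0067
red [684.4 -12.8] [329.4  16.2] 82.1 0.0051
board ((607.6810302734375, -3.7325897216796875), (244.35235595703125, 388.9489440917969), 1.2676901817321777) 0.005941434098582649
```

View pics/crop1.png

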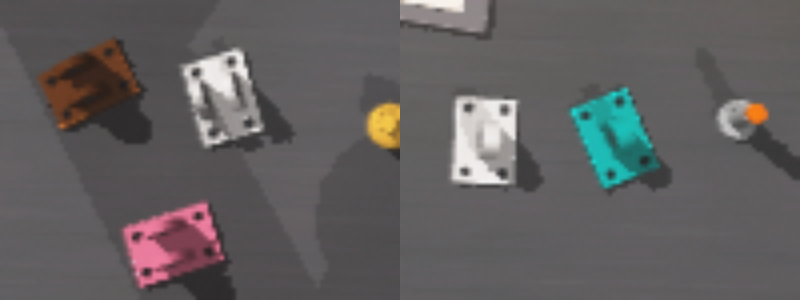

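Left silver piece at crop (222,97) has two lugs and right silver at (484,140) has one, so both choices are confirmed. Next I'll refine the positions with ray-plane intersection, which suffers less from depth noise, and write a planning helper.

```bash
cat >> h.py <<'E'
def ray(c,uv,z):
    uv=np.atleast_2d(uv).astype(float); K=c["intrinsics"]; R=c["R"]; o=-R.T@c["t"]
    d=np.c_[(uv[:,0]-K[0,2])/K[0,0],(uv[:,1]-K[1,2])/K[1,1],np.ones(len(uv))]@R
    return (o+d*((z-o[2])/d[:,2])[:,None])[:,:2]
def obj(c,box,fn,z,name):
    """largest blob of colour fn(H,S,V) in box (u,v,half), outline put at height z"""
    u,v,h=box; f=c["frame"]; hsv=cv2.cvtColor(f,cv2.COLOR_RGB2HSV).astype(int)
    m=fn(*[hsv[...,i] for i in range(3)]); w=np.zeros_like(m); w[v-h:v+h,u-h:u+h]=1
    k,l,st,ce=cv2.connectedComponentsWithStats((m&w).astype(np.uint8)); i=1+np.argmax(st[1:,4])
    vv,uu=np.nonzero(l==i); P=ray(c,np.c_[uu,vv],z)*1000
    r=cv2.minAreaRect(P.astype(np.float32))
    print(name,"n",len(P),"rect",np.round(r[0],1),np.round(r[1],1),round(r[2],1),"mean",P.mean(0).round(1))
def plan(p,yaw,n):
    """rows that bring TCP to p with jaw axis at yaw deg (mod 180), tool down"""
    s=readout.read_state(); R=Ro.from_rotvec(s["orientation"]).as_matrix(); x=s["tool_pos"]
    y0=np.degrees(np.arctan2(R[1,0],R[0,0])); dy=(yaw-y0+90)%180-90
    print("now",x.round(4),"yaw",round(y0,1),"opening",s["opening"].round(4),"F",s["force"].round(1),"t",round(s["t"],2),"turn y total",round(-dy,1),"tilt",np.degrees(np.arccos(-R[2,1])).round(2),"q6",s["q"][5].round(2))
    d=(np.array(p)-x)*100/n
    for i in range(n):
        a=np.radians(y0+dy*i/n); print(" [%.2f,%.2f,%.2f, 0,%.1f,0]"%(np.cos(a)*d[0]+np.sin(a)*d[1],-d[2],-np.sin(a)*d[0]+np.cos(a)*d[1],-dy/n))
E
python3 - <<'E'
from h import *
c=cam("top")
wh=lambda H,S,V:(S<45)&(V>130)
obj(c,(165,209,17),wh,.005,"twin"); obj(c,(311,220,17),wh,.005,"single")
obj(c,(259,213,18),lambda H,S,V:(abs(H-65)<15)&(S>120),.022,"spacer")
obj(c,(207,216,15),lambda H,S,V:(abs(H-22)<9)&(S>120),.024,"adapter")
obj(c,(378,213,14),lambda H,S,V:(abs(H-11)<6)&(S>180),.06,"pintop")
obj(c,(372,215,9),lambda H,S,V:(S<60)&(V>110),.006,"pinflange")
obj(c,(232,163,25),lambda H,S,V:(abs(H-110)<14)&(S>120),.008,"blue")
obj(c,(297,173,25),lambda H,S,V:(S<40)&(V>200),.008,"white")
plan([.439,.321,.10],108,8)
E
```

```text
twin n 245 rect [439.6 323.3] [70.4 50.1] 18.4 mean [441.8 323.2]
single n 311 rect [ 414.7 -153.3] [68.9 52.4] 0.3 mean [ 414.5 -151.2]
spacer n 220 rect [431.8  17.7] [52.5 50.3] 46.1 mean [431.7  17.3]
adapter n 106 rect [417.7 182.1] [32.2 35.5] 1.2 mean [417.6 182.9]
pintop n 19 rect [ 435.3 -359.7] [12.6 12.7] 1.2 mean [ 435.5 -359.3]
pinflange n 57 rect [ 435.4 -355.9] [26.2 30. ] 89.2 mean [ 436.1 -355.2]
blue n 536 rect [600.1 111.5] [66.8 89.7] 81.6 mean [599.9 111.1]
white n 536 rect [ 569.1 -106. ] [66.7 89.5] 81.7 mean [ 568.6 -106.4]Traceback (most recent call last):
  File "<stdin>", line 11, in <module>
  File "h.py", line 30, in plan
    print("now",x.round(4),"yaw",round(y0,1),"opening",s["opening"].round(4),"F",s["force"].round(1),"t",round(s["t"],2),"turn y total",round(-dy,1),"tilt",np.degrees(np.arccos(-R[2,1])).round(2),"q6",s["q"][5].round(2))
                                                       ^^^^^^^^^^^^^^^^^^
AttributeError: 'float' object has no attribute 'round'
```

```bash
sed -i 's/s\["opening"\].round(4)/round(float(s["opening"]),4)/' h.py; python3 -c "
from h import *
plan([.440,.323,.10],108.4,8)"
```

```text
now [0.2692 0.5357 0.2288] yaw 63.3 opening 0.0932 F [0.5 0.5 0.2] t 0.15 turn y total -45.1 tilt 0.08 q6 -0.09
 [-1.42,1.61,-3.10, 0,-5.6,0]
 [-1.71,1.61,-2.95, 0,-5.6,0]
 [-2.00,1.61,-2.76, 0,-5.6,0]
 [-2.26,1.61,-2.56, 0,-5.6,0]
 [-2.50,1.61,-2.32, 0,-5.6,0]
 [-2.71,1.61,-2.06, 0,-5.6,0]
 [-2.90,1.61,-1.79, 0,-5.6,0]
 [-3.07,1.61,-1.49, 0,-5.6,0]
```

```bash
python3 -m creep '[[[0.3,-1.4,1.6,-3.1,0,-5.6,0],[0.3,-1.7,1.6,-2.95,0,-5.6,0],[0.3,-2.0,1.6,-2.75,0,-5.6,0],[0.3,-2.25,1.6,-2.55,0,-5.6,0],[0.3,-2.5,1.6,-2.3,0,-5.6,0],[0.3,-2.7,1.6,-2.05,0,-5.6,0],[0.3,-2.9,1.6,-1.8,0,-5.6,0],[0.3,-3.05,1.6,-1.5,0,-5.6,0]]]' 30; python3 -c "
from h import *
plan([.440,.323,.05],108.4,4)"
```

```text
t: 0.95
tool_pos: [0.4444, 0.3222, 0.097]
orientation: [-1.019, -1.466, 1.462]
force: [0.9, -0.6, -0.8]
opening: 0.0651
now [0.4444 0.3222 0.097 ] yaw 110.2 opening 0.0651 F [ 0.9 -0.6 -0.8] t 0.95 turn y total 1.8 tilt 0.15 q6 -1.39
 [0.06,1.17,0.10, 0,0.5,0]
 [0.06,1.17,0.10, 0,0.5,0]
 [0.06,1.17,0.10, 0,0.5,0]
 [0.05,1.17,0.10, 0,0.5,0]
```

```bash
python3 -m creep '[[[0.3,0.1,1,0.2,0,0.9,0],[0.3,0.1,1.5,0.2,0,0.9,0],[0.3,0,1.5,0,0,0,0],[0.3,0,1.5,0,0,0,0],[0.3,0,1.2,0,0,0,0],[0.3,0,0.8,0,0,0,0],[0.3,0,0.1,0,0,0,0],[0.3,0,0,0,0,0,0]]]' 30; python3 - <<'E'
from h import *
plan([.440,.323,.02],108.4,1)
c=cam("scene"); save(c,"g1.png",(330,160,450,250),5)
E
```

```text
t: 1.75
tool_pos: [0.4388, 0.3199, 0.0127]
orientation: [-1.038, -1.435, 1.441]
force: [-0.5, -0.3, 0.3]
opening: 0.065
now [0.4388 0.3199 0.0127] yaw 108.2 opening 0.065 F [-0.5 -0.3  0.3] t 1.75 turn y total -0.2 tilt 0.28 q6 -1.35
 [0.26,-0.73,-0.21, 0,-0.2,0]
```

View pics/g1.png

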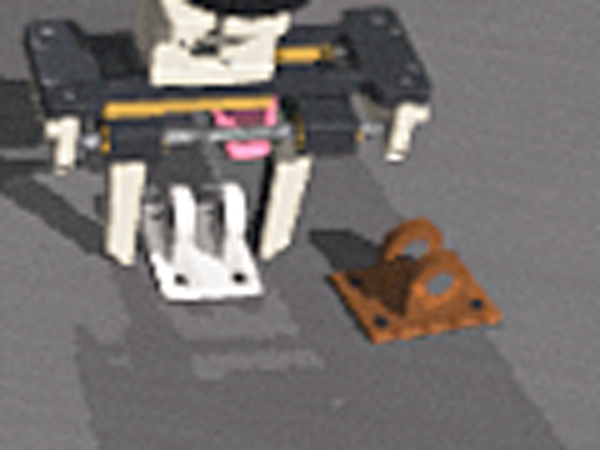

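Fingers straddle the silver twin's lugs, at crop (120,260) and (270,250), but sit 7 mm too low. I'll raise first, then close.

```bash
python3 -m creep '[[[0.3,0.2,-0.7,-0.2,0,0,0],[0.3,0,-0.1,0,0,0,0],[0.75,0,0,0,0,0,0],[0.75,0,0,0,0,0,0],[0.75,0,0,0,0,0,0],[0.75,0,0,0,0,0,0],[0.75,0,0,0,0,0,0],[0.75,0,0,0,0,0,0]]]' 35; python3 - <<'E'
from h import *
plan([.440,.323,.08],108.4,3)
E
```

```text
t: 2.6
tool_pos: [0.4425, 0.324, 0.0248]
orientation: [-1.041, -1.44, 1.436]
force: [-0.3, 1.1, 1.2]
opening: 0.0338
now [0.4425 0.324  0.0248] yaw 108.2 opening 0.0338 F [-0.3  1.1  1.2] t 2.6 turn y total -0.2 tilt 0.15 q6 -1.35
 [-0.01,-1.84,0.09, 0,-0.1,0]
 [-0.01,-1.84,0.09, 0,-0.1,0]
 [-0.01,-1.84,0.09, 0,-0.1,0]
```

```bash
python3 -m creep '[[[0.75,0,-0.5,0,0,0,0],[0.75,0,-1.5,0,0,0,0],[0.75,0,-2,0,0,0,0],[0.75,0,-1.5,0,0,0,0],[0.75,0,-1,0,0,0,0],[0.75,0,-0.5,0,0,0,0],[0.75,0,0,0,0,0,0],[0.75,0,0,0,0,0,0]]]' 35; python3 - <<'E'
from h import *
plan([.6027,.111,.09],81.7,8)
E
```

```text
t: 3.4
tool_pos: [0.4413, 0.323, 0.0997]
orientation: [-1.04, -1.438, 1.438]
force: [0.2, -0.4, -1.6]
opening: 0.0337
now [0.4413 0.323  0.0997] yaw 108.1 opening 0.0337 F [ 0.2 -0.4 -1.6] t 3.4 turn y total 26.4 tilt 0.14 q6 -1.35
 [-3.15,0.12,-1.09, 0,3.3,0]
 [-3.08,0.12,-1.27, 0,3.3,0]
 [-3.00,0.12,-1.45, 0,3.3,0]
 [-2.91,0.12,-1.62, 0,3.3,0]
 [-2.81,0.12,-1.78, 0,3.3,0]
 [-2.71,0.12,-1.94, 0,3.3,0]
 [-2.59,0.12,-2.09, 0,3.3,0]
 [-2.46,0.12,-2.24, 0,3.3,0]
```

```bash
python3 -m creep '[[[0.75,-2.2,0.1,-0.7,0,2.5,0],[0.75,-3.6,0.1,-1.4,0,3.9,0],[0.75,-3.6,0.1,-1.7,0,3.9,0],[0.75,-3.6,0.1,-2.0,0,3.9,0],[0.75,-3.4,0.1,-2.2,0,3.9,0],[0.75,-3,0.1,-2.2,0,3.9,0],[0.75,-1.6,0.1,-1.3,0,2,0],[0.75,-0.5,0.1,-0.4,0,1,0]]]' 35; python3 - <<'E'
from h import *
plan([.6027,.111,.09],81.7,2)
E
```

```text
t: 4.2
tool_pos: [0.5874, 0.1165, 0.0829]
orientation: [-1.261, -1.101, 1.118]
force: [0.1, 0.4, -2.1]
opening: 0.0339
now [0.5874 0.1165 0.0829] yaw 82.4 opening 0.0339 F [ 0.1  0.4 -2.1] t 4.2 turn y total 0.7 tilt 0.72 q6 -1.33
 [-0.17,-0.36,-0.79, 0,0.4,0]
 [-0.16,-0.36,-0.80, 0,0.4,0]
```

```bash
python3 -m creep '[[[0.75,-0.2,0,-0.7,0,0.3,0],[0.75,-0.1,0,-0.6,0,0.2,0],[0.75,0,0.5,0,0,0,0],[0.75,0,1,0,0,0,0],[0.75,0,1,0,0,0,0],[0.75,0,0.8,0,0,0,0],[0.75,0,0.4,0,0,0,0],[0.75,0,0,0,0,0,0]]]' 35; python3 - <<'E'
from h import *
plan([.6027,.111,.033],81.7,1)
E
```

```text
t: 5.0
tool_pos: [0.5959, 0.1155, 0.0391]
orientation: [-1.258, -1.095, 1.119]
force: [0.2, 0.0, -1.5]
opening: 0.0337
now [0.5959 0.1155 0.0391] yaw 82.2 opening 0.0337 F [ 0.2  0.  -1.5] t 5.0 turn y total 0.5 tilt 1.08 q6 -1.33
 [-0.36,0.61,-0.73, 0,0.5,0]
```

```bash
cat >> h.py <<'E'
_plan=plan
def plan(p,yaw,n):
    _plan(p,yaw,n)
    R=Ro.from_rotvec(readout.read_state()["orientation"]); M=R.as_matrix()
    t=R.inv().as_matrix()@[0,0,-1.]   # down in tool axes; turn y onto it
    print(" tilt fix wx,wz: %.1f %.1f"%(np.degrees(t[2]),-np.degrees(t[0])))
E
python3 -m creep '[[[0.75,-0.3,0,-0.6,0,0.3,0],[0.75,-0.1,0,-0.3,0,0.2,0],[0.75,0,0.1,0,0,0,0],[0.75,0,0.2,0,0,0,0],[0.75,0,0.2,0,0,0,0],[0.75,0,0,0,0,0,0],[0.75,0,0,0,0,0,0],[0.75,0,0,0,0,0,0]]]' 35; python3 - <<'E'
from h import *
plan([.6027,.111,.033],81.7,1)
E
```

```text
t: 5.8
tool_pos: [0.6061, 0.1097, 0.0349]
orientation: [-1.263, -1.089, 1.11]
force: [0.4, 0.0, -1.9]
opening: 0.0336
now [0.6061 0.1097 0.0349] yaw 81.7 opening 0.0336 F [ 0.4  0.  -1.9] t 5.8 turn y total -0.0 tilt 0.95 q6 -1.33
 [0.08,0.19,0.36, 0,-0.0,0]
 tilt fix wx,wz: -0.9 -0.1
```

```bash
python3 -m creep '[[[0.75,0.05,0,0.3,-0.8,0,0],[0.75,0,0.15,0,0,0,0],[0.75,0,0.15,0,0,0,0],[0.75,0,0,0,0,0,0],[0.3,0,0,0,0,0,0],[0.3,0,0,0,0,0,0],[0.3,0,0,0,0,0,0],[0.3,0,0,0,0,0,0]]]' 35; python3 - <<'E'
from h import *
plan([.6027,.111,.033],81.7,1)
E
```

```text
t: 6.6
tool_pos: [0.6041, 0.111, 0.0338]
orientation: [-1.277, -1.102, 1.102]
force: [-0.3, -0.1, 0.6]
opening: 0.0613
now [0.6041 0.111  0.0338] yaw 81.7 opening 0.0613 F [-0.3 -0.1  0.6] t 6.6 turn y total -0.0 tilt 0.15 q6 -1.33
 [-0.02,0.08,0.14, 0,-0.0,0]
 tilt fix wx,wz: 0.1 -0.1
```

```bash
python3 -m creep '[[[0.3,0,-1,0,0,0,0],[0.3,0,-2,0,0,0,0],[0.3,0,-2.5,0,0,0,0],[0,0,-2,0,0,0,0],[0,0,-0.5,0,0,0,0],[0,0,0,0,0,0,0],[0,-2,0,2,0,0,0],[0,-2,0,2,0,0,0]]]' 30; python3 - <<'E'
from h import *
plan([.432,.0175,.08],81.7,4)
c=cam("scene"); save(c,"p1.png",(210,170,330,280),5)
E
```

```text
t: 7.4
tool_pos: [0.5589, 0.0781, 0.1175]
orientation: [-1.276, -1.104, 1.103]
force: [-0.1, -0.4, 0.8]
opening: 0.0927
now [0.5589 0.0781 0.1175] yaw 81.8 opening 0.0927 F [-0.1 -0.4  0.8] t 7.4 turn y total 0.1 tilt 0.14 q6 -1.38
 [-1.95,0.94,2.92, 0,0.0,0]
 [-1.95,0.94,2.92, 0,0.0,0]
 [-1.95,0.94,2.92, 0,0.0,0]
 [-1.96,0.94,2.92, 0,0.0,0]
 tilt fix wx,wz: 0.1 -0.1
```

View pics/p1.png

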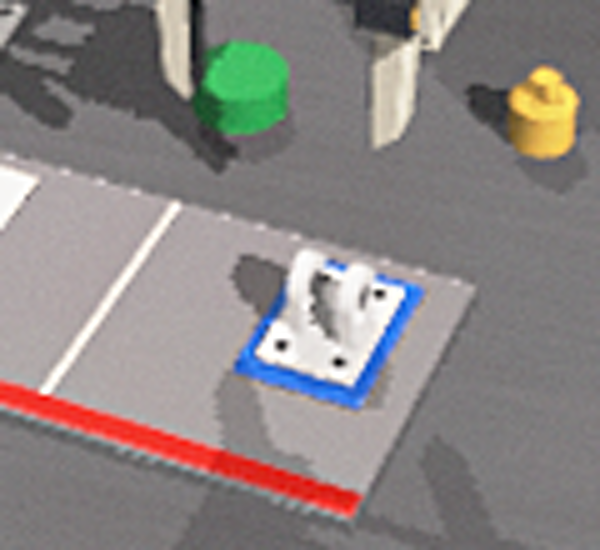

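The twin lies flat and centred on the blue pad (crop 330,330). Spacer is next.

```bash
python3 -m creep '[[[0,-1.9,0.9,2.9,0,0,0],[0,-1.9,0.9,2.9,0,0,0],[0,-1.6,0.9,2.4,0,0,0],[0,-0.9,0.9,1.6,0,0,0],[0,-0.5,0.5,0.8,0,0,0],[0,0,0.5,0,0,0,0],[0,0,0,0,0,0,0],[0,0,0,0,0,0,0]]]' 30; python3 - <<'E'
from h import *
plan([.432,.0175,.014],81.7,1)
E
```

```text
t: 8.25
tool_pos: [0.4311, 0.0219, 0.0609]
orientation: [-1.267, -1.091, 1.11]
force: [0.1, -0.5, -0.7]
opening: 0.093
now [0.4311 0.0219 0.0609] yaw 81.7 opening 0.093 F [ 0.1 -0.5 -0.7] t 8.25 turn y total -0.0 tilt 0.75 q6 -1.49
 [-0.42,4.69,-0.15, 0,-0.0,0]
 tilt fix wx,wz: -0.7 -0.2
```

```bash
python3 -m creep '[[[0,-0.3,0.5,-0.1,-0.6,0,0],[0,-0.1,1,0,0,0,0],[0,0,1,0,0,0,0],[0,0,1,0,0,0,0],[0,0,0.6,0,0,0,0],[0,0,0.2,0,0,0,0],[0,0,0,0,0,0,0],[0,0,0,0,0,0,0]]]' 30; python3 - <<'E'
from h import *
plan([.432,.0175,.014],81.7,1)
E
```

```text
t: 9.05
tool_pos: [0.4327, 0.0179, 0.0138]
orientation: [-1.276, -1.099, 1.106]
force: [0.9, -0.7, -0.4]
opening: 0.0929
now [0.4327 0.0179 0.0138] yaw 81.7 opening 0.0929 F [ 0.9 -0.7 -0.4] t 9.05 turn y total 0.0 tilt 0.24 q6 -1.5
 [-0.05,-0.02,0.06, 0,0.0,0]
 tilt fix wx,wz: -0.1 -0.2
```

```bash
python3 -m creep '[[[0.5,0,0,0,0,0,0],[0.5,0,0,0,0,0,0],[0.5,0,0,0,0,0,0],[0.5,0,0,0,0,0,0],[0.5,0,0,0,0,0,0],[0.5,0,0,0,0,0,0],[0.5,0,-0.5,0,0,0,0],[0.5,0,-1,0,0,0,0]]]' 25; python3 -m creep '[[[0.5,0,-1.5,0,0,0,0],[0.5,0,-1.5,0,0,0,0],[0.5,0,-0.8,0,0,0,0],[0.5,0,0,0,0,0,0],[0.5,0,0,-1,0,0,0],[0.5,0,0,-2,0,0,0],[0.5,0,0,-2.5,0,0,0],[0.5,0,0,-2.5,0,0,0]]]' 25; python3 - <<'E'
from h import *
plan([.5847,.0027,.04],81.7,3)
E
```

```text
t: 9.85
tool_pos: [0.4325, 0.018, 0.0296]
orientation: [-1.275, -1.099, 1.106]
force: [0.4, -0.8, -1.0]
opening: 0.0533
t: 10.65
tool_pos: [0.5141, 0.0065, 0.0705]
orientation: [-1.276, -1.1, 1.106]
force: [0.3, -1.2, -0.8]
opening: 0.0537
now [0.5141 0.0065 0.0705] yaw 81.8 opening 0.0537 F [ 0.3 -1.2 -0.8] t 10.65 turn y total 0.1 tilt 0.22 q6 -1.51
 [0.21,1.02,-2.35, 0,0.0,0]
 [0.21,1.02,-2.35, 0,0.0,0]
 [0.21,1.02,-2.35, 0,0.0,0]
 tilt fix wx,wz: -0.0 -0.2
```

```bash
python3 -m creep '[[[0.5,0.2,0.3,-2.3,0,0,0],[0.5,0.2,0.5,-2,0,0,0],[0.5,0.2,0.8,-1.3,0,0,0],[0.5,0,0.8,-0.5,0,0,0],[0.5,0,0.8,0,0,0,0],[0.5,0,0.5,0,0,0,0],[0.5,0,0,0,0,0,0],[0.5,0,0,0,0,0,0]]]' 25; python3 - <<'E'
from h import *
plan([.5847,.0027,.021],81.7,1)
E
```

```text
t: 11.45
tool_pos: [0.5787, 0.0023, 0.0245]
orientation: [-1.272, -1.095, 1.108]
force: [-0.8, 0.6, 0.2]
opening: 0.0536
now [0.5787 0.0023 0.0245] yaw 81.7 opening 0.0536 F [-0.8  0.6  0.2] t 11.45 turn y total 0.0 tilt 0.47 q6 -1.51
 [0.13,0.35,-0.59, 0,0.0,0]
 tilt fix wx,wz: -0.4 -0.3
```

```bash
python3 -m creep '[[[0.5,0.1,0,-0.55,-0.3,0,-0.2],[0.5,0,0,-0.15,0,0,0],[0.5,0,0.15,0,0,0,0],[0.5,0,0.2,0,0,0,0],[0.5,0,0.1,0,0,0,0],[0.5,0,0,0,0,0,0],[0.5,0,0,0,0,0,0],[0.5,0,0,0,0,0,0]]]' 25; python3 - <<'E'
from h import *
plan([.5847,.0027,.020],81.7,1)
E
```

```text
t: 12.25
tool_pos: [0.587, 0.0023, 0.0217]
orientation: [-1.276, -1.103, 1.102]
force: [-0.0, 0.5, -1.3]
opening: 0.0536
now [0.587  0.0023 0.0217] yaw 81.7 opening 0.0536 F [-0.   0.5 -1.3] t 12.25 turn y total 0.0 tilt 0.11 q6 -1.51
 [0.01,0.17,0.23, 0,0.0,0]
 tilt fix wx,wz: 0.1 -0.0
```

```bash
python3 -m creep '[[[0.5,0,0.05,0.2,0,0,0],[0.5,0,0.15,0,0,0,0],[0.5,0,0,0,0,0,0],[0.1,0,0,0,0,0,0],[0.1,0,0,0,0,0,0],[0.1,0,0,0,0,0,0],[0.1,0,0,0,0,0,0],[0.1,0,0,0,0,0,0]]]' 25;  python3 -m creep '[[[0.1,0,-1,0,0,0,0],[0.1,0,-2,0,0,0,0],[0.1,0,-2.5,0,0,0,0],[0.2,0,-2.5,0,0,0,0],[0.3,0,-1,0,0,0,0],[0.4,2,0,1.5,0,0,0],[0.4,3,0,3,0,0,0],[0.4,3,0,3,0,0,0]]]' 25; python3 - <<'E'
from h import *
plan([.4177,.1823,.09],81.7,4)
E
```

```text
t: 13.05
tool_pos: [0.5857, 0.0026, 0.0217]
orientation: [-1.277, -1.104, 1.101]
force: [-0.2, 0.3, 0.1]
opening: 0.0834
t: 13.85
tool_pos: [0.524, 0.0909, 0.1181]
orientation: [-1.283, -1.102, 1.095]
force: [-0.2, -0.1, -0.8]
opening: 0.0563
now [0.524  0.0909 0.1181] yaw 81.4 opening 0.0563 F [-0.2 -0.1 -0.8] t 13.85 turn y total -0.3 tilt 0.41 q6 -1.34
 [1.86,0.70,2.97, 0,-0.1,0]
 [1.86,0.70,2.97, 0,-0.1,0]
 [1.87,0.70,2.97, 0,-0.1,0]
 [1.87,0.70,2.96, 0,-0.1,0]
 tilt fix wx,wz: 0.4 -0.0
```

```bash
python3 -m creep '[[[0.3,1.9,0.6,2.9,0,0,0],[0.3,1.9,0.6,2.9,0,0,0],[0.3,1.5,0.6,2.4,0,0,0],[0.3,0.9,0.6,1.5,0,0,0],[0.3,0.5,0.6,0.8,0,0,0],[0.3,0,0.5,0,0,0,0],[0.3,0,0,0,0,0,0],[0.3,0,0,0,0,0,0]]]' 25; python3 - <<'E'
from h import *
plan([.4177,.1823,.016],81.7,1)
c=cam("top")
obj(c,(261,160,18),lambda H,S,V:(abs(H-65)<15)&(S>120),.028,"spacer")
obj(c,(207,216,15),lambda H,S,V:(abs(H-22)<9)&(S>120),.024,"adapter")
E
```

```text
t: 14.65
tool_pos: [0.4248, 0.1784, 0.0809]
orientation: [-1.281, -1.106, 1.097]
force: [-0.2, 0.2, 0.9]
opening: 0.0654
now [0.4248 0.1784 0.0809] yaw 81.6 opening 0.0654 F [-0.2  0.2  0.9] t 14.65 turn y total -0.1 tilt 0.48 q6 -1.13
 [0.28,6.49,0.76, 0,-0.1,0]
 tilt fix wx,wz: 0.5 0.0
spacer n 204 rect [582.7   2. ] [49.8 48.9] 1.2 mean [582.9   3. ]Traceback (most recent call last):
  File "<stdin>", line 5, in <module>
  File "h.py", line 22, in obj
    k,l,st,ce=cv2.connectedComponentsWithStats((m&w).astype(np.uint8)); i=1+np.argmax(st[1:,4])
                                                                            ~~~~~~~~~^^^^^^^^^^
    return _wrapfunc(a, 'argmax', axis=axis, out=out, **kwds)
    return bound(*args, **kwds)
ValueError: attempt to get argmax of an empty sequence
```

```bash
python3 -m creep '[[[0.3,0.3,0.5,0.7,0.4,0,0],[0.3,0.1,1.2,0.1,0,0,0],[0.3,0,1.5,0,0,0,0],[0.3,0,1.3,0,0,0,0],[0.3,0,1,0,0,0,0],[0.3,0,0.6,0,0,0,0],[0.3,0,0.1,0,0,0,0],[0.3,0,0,0,0,0,0]]]' 25; python3 - <<'E'
from h import *
plan([.4177,.1823,.016],81.7,1)
E
```

```text
t: 15.5
tool_pos: [0.4183, 0.1826, 0.0139]
orientation: [-1.277, -1.099, 1.097]
force: [0.4, -0.2, -0.2]
opening: 0.065
now [0.4183 0.1826 0.0139] yaw 81.4 opening 0.065 F [ 0.4 -0.2 -0.2] t 15.5 turn y total -0.3 tilt 0.06 q6 -1.12
 [-0.04,-0.21,0.06, 0,-0.3,0]
 tilt fix wx,wz: 0.1 0.0
```

```bash
python3 -m creep '[[[0.7,0,-0.2,0,0,0,0],[0.7,0,0,0,0,0,0],[0.7,0,0,0,0,0,0],[0.7,0,0,0,0,0,0],[0.7,0,0,0,0,0,0],[0.7,0,0,0,0,0,0],[0.7,0,0,0,0,0,0],[0.7,0,0,0,0,0,0]]]' 25; python3 -m creep '[[[0.7,0,-0.5,0,0,0,0],[0.7,0,-1.5,0,0,0,0],[0.7,0,-2.2,0,0,0,0],[0.7,0,-2.2,0,0,0,0],[0.7,0,-1,0,0,0,0],[0.7,-1.5,0,-1.5,0,0,0],[0.7,-3,0,-3,0,0,0],[0.7,-3,0,-3,0,0,0]]]' 25; python3 - <<'E'
from h import *
plan([.584,.0026,.09],81.7,4)
E
```

```text
t: 16.3
tool_pos: [0.4199, 0.1831, 0.018]
orientation: [-1.279, -1.102, 1.095]
force: [0.2, 0.4, 0.1]
opening: 0.035
t: 17.1
tool_pos: [0.4791, 0.0986, 0.0933]
orientation: [-1.271, -1.102, 1.103]
force: [0.8, 0.6, -2.6]
opening: 0.0353
now [0.4791 0.0986 0.0933] yaw 81.8 opening 0.0353 F [ 0.8  0.6 -2.6] t 17.1 turn y total 0.1 tilt 0.12 q6 -1.33
 [-2.00,0.08,-2.94, 0,0.0,0]
 [-2.00,0.08,-2.94, 0,0.0,0]
 [-2.00,0.08,-2.94, 0,0.0,0]
 [-2.00,0.08,-2.94, 0,0.0,0]
 tilt fix wx,wz: -0.1 0.1
```

```bash
python3 -m creep '[[[0.7,-2,0,-2.9,0,0,0],[0.7,-2,0,-2.9,0,0,0],[0.7,-1.6,0,-2.4,0,0,0],[0.7,-1,0,-1.6,0,0,0],[0.7,-0.5,0,-0.7,0,0,0],[0.7,0,0.3,0,0,0,0],[0.7,0,0.5,0,0,0,0],[0.7,0,0,0,0,0,0]]]' 25; python3 - <<'E'
from h import *
plan([.5855,.0028,.06],81.7,1)
E
```

```text
t: 17.9
tool_pos: [0.5748, 0.0059, 0.0805]
orientation: [-1.27, -1.095, 1.103]
force: [0.1, -0.6, -3.7]
opening: 0.035
now [0.5748 0.0059 0.0805] yaw 81.6 opening 0.035 F [ 0.1 -0.6 -3.7] t 17.9 turn y total -0.1 tilt 0.41 q6 -1.5
 [-0.15,2.05,-1.10, 0,-0.1,0]
 tilt fix wx,wz: -0.4 0.0
```

```bash
python3 -m creep '[[[0.7,-0.1,0.3,-0.9,-0.3,0,0],[0.7,0,0.6,-0.3,0,0,0],[0.7,0,0.7,0,0,0,0],[0.7,0,0.5,0,0,0,0],[0.7,0,0.3,0,0,0,0],[0.7,0,0,0,0,0,0],[0.7,0,0,0,0,0,0],[0.7,0,0,0,0,0,0]]]' 25; python3 - <<'E'
from h import *
plan([.5855,.0028,.048],81.7,1)
E
```

```text
t: 18.7
tool_pos: [0.5855, 0.0055, 0.0535]
orientation: [-1.271, -1.1, 1.103]
force: [-0.7, -0.2, -2.1]
opening: 0.0353
now [0.5855 0.0055 0.0535] yaw 81.7 opening 0.0353 F [-0.7 -0.2 -2.1] t 18.7 turn y total 0.0 tilt 0.2 q6 -1.51
 [-0.26,0.55,-0.04, 0,0.0,0]
 tilt fix wx,wz: -0.2 0.0
```

Small correction, then a close look before releasing.

```bash
python3 -m creep '[[[0.7,-0.25,0,0,-0.2,0,0],[0.7,-0.05,0.15,0,0,0,0],[0.7,0,0.2,0,0,0,0],[0.7,0,0.1,0,0,0,0],[0.7,0,0,0,0,0,0],[0.7,0,0,0,0,0,0],[0.7,0,0,0,0,0,0],[0.7,0,0,0,0,0,0]]]' 25; python3 - <<'E'
from h import *
plan([.5855,.0028,.048],81.7,1)
c=cam("scene"); save(c,"a1.png",(190,170,290,250),6)
E
```

```text
t: 19.5
tool_pos: [0.5857, 0.002, 0.0496]
orientation: [-1.275, -1.104, 1.101]
force: [-0.5, -0.3, -3.5]
opening: 0.0352
now [0.5857 0.002  0.0496] yaw 81.7 opening 0.0352 F [-0.5 -0.3 -3.5] t 19.5 turn y total 0.0 tilt 0.12 q6 -1.51
 [0.08,0.16,0.03, 0,0.0,0]
 tilt fix wx,wz: 0.1 0.0
```

View pics/a1.png

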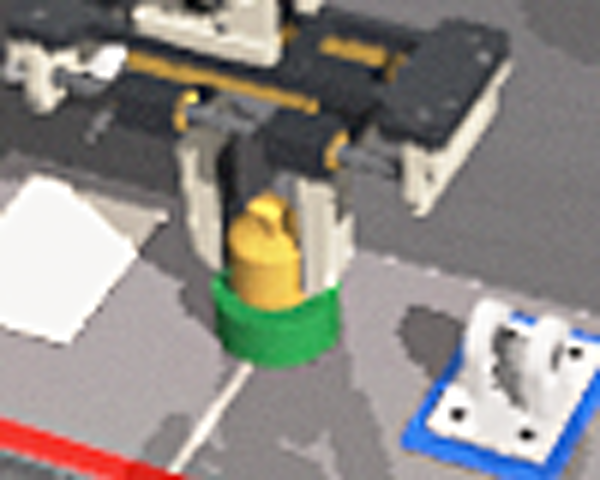

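The adapter sits centred over the spacer (crop 268,290). I'll lower the last 1–2 mm, release and move on to the single bracket.

```bash
python3 -m creep '[[[0.7,0,0.12,0,0,0,0],[0.7,0,0.08,0,0,0,0],[0.7,0,0,0,0,0,0],[0.4,0,0,0,0,0,0],[0.4,0,0,0,0,0,0],[0.4,0,0,0,0,0,0],[0.4,0,0,0,0,0,0],[0.4,0,0,0,0,0,0]]]' 25; python3 -m creep '[[[0.4,0,-1,0,0,0,0],[0.4,0,-2,0,0,0,0],[0.4,0,-2.5,0,0,0,0],[0.4,0,-1.5,0,0,0,0],[0.4,-1,-0.5,1,0,0,0],[0.4,-2.5,0,2.5,0,-2,0],[0.4,-3,0,3,0,-3,0],[0.4,-3,0,3,0,-3,0]]]' 25; python3 - <<'E'
from h import *
plan([.4147,-.1525,.08],90.3,4)
c=cam("top")
obj(c,(261,160,18),lambda H,S,V:(abs(H-65)<15)&(S>120),.03,"spacer")
obj(c,(261,160,18),lambda H,S,V:(abs(H-22)<9)&(S>120),.054,"adapter")
E
```

```text
t: 20.35
tool_pos: [0.5874, 0.0019, 0.0494]
orientation: [-1.278, -1.106, 1.099]
force: [-0.1, -0.8, -1.3]
opening: 0.0555
t: 21.15
tool_pos: [0.484, -0.082, 0.1318]
orientation: [-1.216, -1.221, 1.207]
force: [-0.4, -0.5, 0.2]
opening: 0.0558
now [ 0.484  -0.082   0.1318] yaw 90.3 opening 0.0558 F [-0.4 -0.5  0.2] t 21.15 turn y total -0.0 tilt 0.69 q6 -1.85
 [-1.75,1.29,1.74, 0,-0.0,0]
 [-1.75,1.29,1.74, 0,-0.0,0]
 [-1.75,1.29,1.74, 0,-0.0,0]
 [-1.75,1.29,1.74, 0,-0.0,0]
 tilt fix wx,wz: 0.7 -0.0
spacer n 42 rect [577.  18.] [49.1 20.2] 20.4 mean [573.4  18.1]
adapter n 102 rect [582.3   4.1] [32.6 32. ] 1.2 mean [582.4   3.2]
```

```bash
python3 -m creep '[[[0.4,-1.7,1.2,1.7,0.3,0,0],[0.4,-1.6,1.2,1.6,0.3,0,0],[0.4,-1.2,1.2,1.2,0,0,0],[0.4,-0.6,1.2,0.6,0,0,0],[0.4,0,0.8,0,0,0,0],[0.4,0,0.5,0,0,0,0],[0.4,0,0,0,0,0,0],[0.4,0,0,0,0,0,0]]]' 25; python3 - <<'E'
from h import *
plan([.4147,-.1525,.023],90.3,1)
E
```

```text
t: 22.0
tool_pos: [0.4287, -0.1398, 0.0711]
orientation: [-1.213, -1.213, 1.214]
force: [0.2, 0.2, 0.9]
opening: 0.0559
now [ 0.4287 -0.1398  0.0711] yaw 90.2 opening 0.0559 F [0.2 0.2 0.9] t 22.0 turn y total -0.1 tilt 0.32 q6 -2.0
 [-1.26,4.81,1.41, 0,-0.1,0]
 tilt fix wx,wz: 0.2 -0.3
```

```bash
python3 -m creep '[[[0.4,-0.9,0,1,0.2,0,-0.2],[0.4,-0.3,0.5,0.3,0,0,0],[0.4,0,1.2,0,0,0,0],[0.4,0,1.2,0,0,0,0],[0.4,0,0.8,0,0,0,0],[0.4,0,0.4,0,0,0,0],[0.4,0,0,0,0,0,0],[0.4,0,0,0,0,0,0]]]' 25; python3 - <<'E'
from h import *
plan([.4147,-.1525,.023],90.3,1)
E
```

```text
t: 22.8
tool_pos: [0.4153, -0.1522, 0.0266]
orientation: [-1.207, -1.213, 1.214]
force: [0.9, -0.3, 0.9]
opening: 0.0557
now [ 0.4153 -0.1522  0.0266] yaw 90.3 opening 0.0557 F [ 0.9 -0.3  0.9] t 22.8 turn y total 0.0 tilt 0.02 q6 -2.04
 [-0.03,0.36,0.06, 0,0.0,0]
 tilt fix wx,wz: -0.0 -0.0
```

```bash
python3 -m creep '[[[0.4,0,0.3,0,0,0,0],[0.9,0,0,0,0,0,0],[0.95,0,0,0,0,0,0],[0.95,0,0,0,0,0,0],[0.95,0,0,0,0,0,0],[0.95,0,0,0,0,0,0],[0.95,0,0,0,0,0,0],[0.95,0,0,0,0,0,0]]]' 35; python3 -m creep '[[[0.95,0,0,0,0,0,0],[0.95,0,-0.5,0,0,0,0],[0.95,0,-1.5,0,0,0,0],[0.95,0,-1.8,0,0,0,0],[0.95,0,-1,0,0,0,0],[0.95,0,0,0,0,0,0],[0.95,0,0,-1,0,0,0],[0.95,0.5,0,-2,0,2,0]]]' 35; python3 - <<'E'
from h import *
plan([.569,-.1062,.08],81.7,6)
E
```

```text
t: 23.6
tool_pos: [0.4166, -0.1527, 0.0248]
orientation: [-1.209, -1.215, 1.214]
force: [0.8, -0.5, -1.3]
opening: 0.0138
t: 24.4
tool_pos: [0.4444, -0.1468, 0.0727]
orientation: [-1.222, -1.185, 1.187]
force: [-0.4, -0.6, -2.6]
opening: 0.0134
now [ 0.4444 -0.1468  0.0727] yaw 88.2 opening 0.0134 F [-0.4 -0.6 -2.6] t 24.4 turn y total 6.5 tilt 0.12 q6 -1.97
 [0.74,-0.12,-2.06, 0,1.1,0]
 [0.78,-0.12,-2.04, 0,1.1,0]
 [0.82,-0.12,-2.03, 0,1.1,0]
 [0.86,-0.12,-2.01, 0,1.1,0]
 [0.89,-0.12,-1.99, 0,1.1,0]
 [0.93,-0.12,-1.98, 0,1.1,0]
 tilt fix wx,wz: -0.1 0.0
```

```bash
python3 -m creep '[[[0.95,0.7,0,-2.3,0,1.2,0],[0.95,0.9,0,-2.8,0,1.2,0],[0.95,1,0,-2.8,0,1.2,0],[0.95,1,0,-2.3,0,1.2,0],[0.95,0.7,0,-1.5,0,1,0],[0.95,0.4,0,-0.6,0,0.4,0],[0.95,0,0,0,0,0,0],[0.95,0,0,0,0,0,0]]]' 35; python3 - <<'E'
from h import *
plan([.5705,-.1064,.033],81.7,1)
E
```

```text
t: 25.2
tool_pos: [0.577, -0.1049, 0.0626]
orientation: [-1.265, -1.097, 1.106]
force: [-0.8, 0.5, -1.7]
opening: 0.014
now [ 0.577  -0.1049  0.0626] yaw 81.8 opening 0.014 F [-0.8  0.5 -1.7] t 25.2 turn y total 0.1 tilt 0.58 q6 -1.69
 [-0.25,2.96,0.63, 0,0.1,0]
 tilt fix wx,wz: -0.6 0.1
```

```bash
python3 -m creep '[[[0.95,-0.2,0.3,0.5,-0.4,0,0],[0.95,-0.05,0.7,0.1,0,0,0],[0.95,0,0.7,0,0,0,0],[0.95,0,0.5,0,0,0,0],[0.95,0,0.3,0,0,0,0],[0.95,0,0,0,0,0,0],[0.95,0,0,0,0,0,0],[0.95,0,0,0,0,0,0]]]' 35; python3 - <<'E'
from h import *
plan([.5705,-.1064,.033],81.7,1)
E
```

```text
t: 26.0
tool_pos: [0.567, -0.1078, 0.0346]
orientation: [-1.27, -1.099, 1.102]
force: [-0.1, -0.0, -3.1]
opening: 0.0138
now [ 0.567  -0.1078  0.0346] yaw 81.7 opening 0.0138 F [-0.1 -0.  -3.1] t 26.0 turn y total -0.0 tilt 0.28 q6 -1.7
 [0.19,0.16,-0.33, 0,-0.0,0]
 tilt fix wx,wz: -0.3 0.1
```

```bash
python3 -m creep '[[[0.95,0.2,0,-0.3,-0.2,0,0],[0.95,0,0.12,0,0,0,0],[0.95,0,0.08,0,0,0,0],[0.95,0,0,0,0,0,0],[0.5,0,0,0,0,0,0],[0.5,0,0,0,0,0,0],[0.5,0,0,0,0,0,0],[0.5,0,0,0,0,0,0]]]' 35; python3 -m creep '[[[0.5,0,-1,0,0,0,0],[0.5,0,-2,0,0,0,0],[0.5,0,-2.5,0,0,0,0],[0.5,0,-2.5,0,0,0,0],[0.5,-1,-0.5,0.5,0,0,0],[0.5,-3,0,1,0,0,0],[0.5,-4,0,1.5,0,0,0],[0.5,-4,0,1.5,0,0,0]]]' 35; python3 - <<'E'
from h import *
plan([.4354,-.359,.11],81.7,4)
E
```

```text
t: 26.8
tool_pos: [0.5724, -0.1064, 0.0345]
orientation: [-1.276, -1.104, 1.1]
force: [-0.4, 0.4, -0.2]
opening: 0.041
t: 27.6
tool_pos: [0.51, -0.2192, 0.1254]
orientation: [-1.275, -1.112, 1.105]
force: [0.1, -1.1, 0.5]
opening: 0.0463
now [ 0.51   -0.2192  0.1254] yaw 82.2 opening 0.0463 F [ 0.1 -1.1  0.5] t 27.6 turn y total 0.5 tilt 0.34 q6 -1.93
 [-3.72,0.38,1.37, 0,0.1,0]
 [-3.72,0.38,1.36, 0,0.1,0]
 [-3.72,0.38,1.36, 0,0.1,0]
 [-3.72,0.38,1.35, 0,0.1,0]
 tilt fix wx,wz: 0.3 0.0
```

```bash
python3 -m creep '[[[0.5,-3.7,0,1.3,0.3,0.3,0],[0.5,-3.7,0,1.3,0,0.2,0],[0.5,-3,0,1.1,0,0,0],[0.5,-2,0.3,0.8,0,0,0],[0.5,-1,0.3,0.4,0,0,0],[0.4,0,0.3,0,0,0,0],[0.4,0,0,0,0,0,0],[0.4,0,0,0,0,0,0]]]' 30; python3 - <<'E'
from h import *
plan([.4354,-.359,.036],81.7,1)
c=cam("top"); save(c,"t2.png",(190,110,410,260),3.6)
obj(c,(261,160,18),lambda H,S,V:(abs(H-65)<15)&(S>120),.03,"spacer")
obj(c,(261,160,18),lambda H,S,V:(abs(H-22)<9)&(S>120),.054,"adapter")
E
```

```text
t: 28.4
tool_pos: [0.4318, -0.3541, 0.1128]
orientation: [-1.275, -1.095, 1.097]
force: [-0.2, -0.9, 0.1]
opening: 0.0557
now [ 0.4318 -0.3541  0.1128] yaw 81.3 opening 0.0557 F [-0.2 -0.9  0.1] t 28.4 turn y total -0.4 tilt 0.16 q6 -2.2
 [-0.43,7.68,-0.43, 0,-0.4,0]
 tilt fix wx,wz: -0.2 0.0
spacer n 71 rect [580.7   2. ] [46.3 48.8] 1.2 mean [574.1   5.7]
adapter n 105 rect [580.7   4.1] [35.8 32. ] 1.1 mean [581.9   3.2]
```

View pics/t2.png

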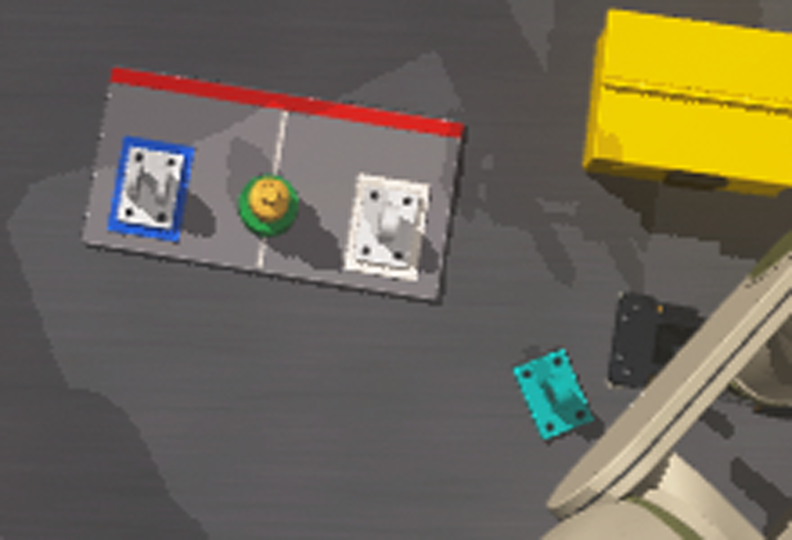

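Both brackets are centred and aligned on their pads (crop 151,190 and 388,228), with the adapter on the spacer at (268,200). Pin is next.

```bash
python3 -m creep '[[[0.4,-0.35,0,-0.35,0,-0.3,0],[0.4,-0.1,0.5,-0.1,0,0,0],[0.4,0,1.5,0,0,0,0],[0.4,0,1.8,0,0,0,0],[0.4,0,1.6,0,0,0,0],[0.4,0,1,0,0,0,0],[0.4,0,0.5,0,0,0,0],[0.4,0,0,0,0,0,0]]]' 30; python3 - <<'E'
from h import *
plan([.4354,-.359,.036],81.7,1)
c=cam("scene"); save(c,"g5.png",(100,110,200,190),6)
E
```

```text
t: 29.25
tool_pos: [0.4378, -0.356, 0.0372]
orientation: [-1.269, -1.104, 1.105]
force: [-0.8, 0.1, -0.1]
opening: 0.0558
now [ 0.4378 -0.356   0.0372] yaw 81.9 opening 0.0558 F [-0.8  0.1 -0.1] t 29.25 turn y total 0.2 tilt 0.22 q6 -2.2
 [-0.33,0.12,0.19, 0,0.2,0]
 tilt fix wx,wz: -0.2 0.1
```

View pics/g5.png

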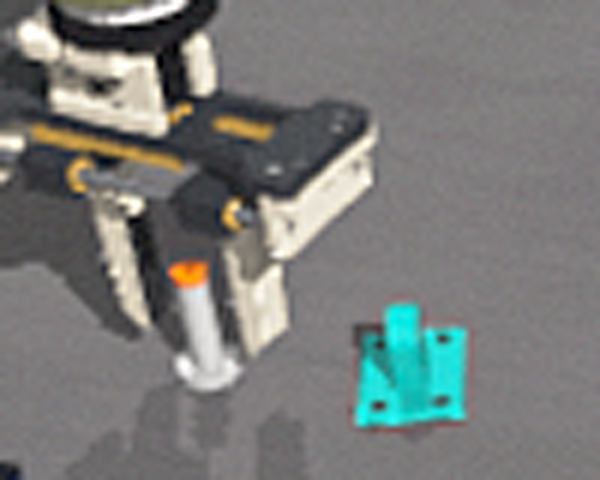

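The pin, crop (205,330), stands between the fingers. Nudge and close gently.

```bash
python3 -m creep '[[[0.4,-0.3,0.1,0.2,0,0,0],[0.4,0,0,0,0,0,0],[0.92,0,0,0,0,0,0],[0.92,0,0,0,0,0,0],[0.92,0,0,0,0,0,0],[0.92,0,0,0,0,0,0],[0.92,0,0,0,0,0,0],[0.92,0,0,0,0,0,0]]]' 20; python3 -m creep '[[[0.92,0,0,0,0,0,0],[0.92,0,-0.5,0,0,0,0],[0.92,0,-1.5,0,0,0,0],[0.92,0,-2,0,0,0,0],[0.92,0,-2.5,0,0,0,0],[0.92,0,-2.5,0,0,0,0],[0.92,0,-1.2,0,0,0,0],[0.92,0,0,0,0,0,0]]]' 20; python3 - <<'E'
from h import *
plan([.649,-.0067,.125],81.7,9)
c=cam("scene"); save(c,"g6.png",(100,90,200,190),5)
E
```

```text
t: 30.1
tool_pos: [0.4371, -0.361, 0.0401]
orientation: [-1.275, -1.105, 1.105]
force: [0.0, 0.4, -0.8]
opening: 0.0157
t: 30.9
tool_pos: [0.4366, -0.3603, 0.1498]
orientation: [-1.275, -1.105, 1.105]
force: [0.1, 0.1, -1.1]
opening: 0.0158
now [ 0.4366 -0.3603  0.1498] yaw 81.9 opening 0.0158 F [ 0.1  0.1 -1.1] t 30.9 turn y total 0.2 tilt 0.11 q6 -2.21
 [4.22,0.28,-1.78, 0,0.0,0]
 [4.22,0.28,-1.78, 0,0.0,0]
 [4.22,0.28,-1.78, 0,0.0,0]
 [4.22,0.28,-1.78, 0,0.0,0]
 [4.22,0.28,-1.78, 0,0.0,0]
 [4.23,0.28,-1.78, 0,0.0,0]
 [4.23,0.28,-1.77, 0,0.0,0]
 [4.23,0.28,-1.77, 0,0.0,0]
 [4.23,0.28,-1.77, 0,0.0,0]
 tilt fix wx,wz: 0.1 -0.1
```

View pics/g6.png

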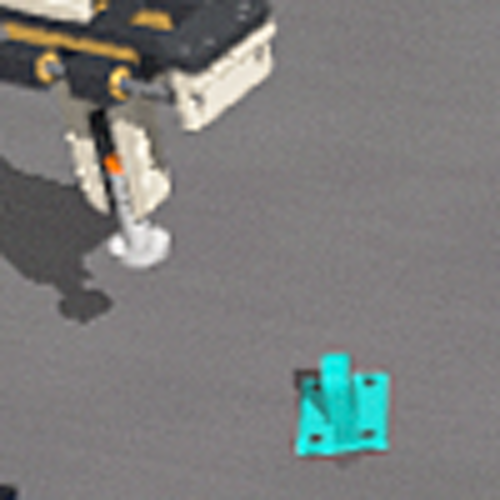

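Pin held and upright. Crossing at height to the far side of the board.

```bash
python3 -m creep '[[[0.92,2,0,-0.9,0,0,0],[0.92,4,0,-1.7,0,0,0],[0.92,4.5,0,-1.9,0,0,0],[0.92,4.8,0,-2,0,0,0],[0.92,4.8,0,-2,0,0,0],[0.92,4.8,0,-2,0,0,0],[0.92,4.8,0,-2,0,0,0],[0.92,3,0,-1.2,0,0,0]]]' 20; python3 - <<'E'
from h import *
plan([.65,-.007,.1],81.7,3)
E
```

```text
t: 31.75
tool_pos: [0.6108, -0.0588, 0.1365]
orientation: [-1.266, -1.088, 1.102]
force: [0.6, -0.9, -0.5]
opening: 0.0157
now [ 0.6108 -0.0588  0.1365] yaw 81.3 opening 0.0157 F [ 0.6 -0.9 -0.5] t 31.75 turn y total -0.4 tilt 0.78 q6 -1.6
 [1.90,1.22,-1.03, 0,-0.1,0]
 [1.90,1.22,-1.04, 0,-0.1,0]
 [1.90,1.22,-1.04, 0,-0.1,0]
 tilt fix wx,wz: -0.8 0.1
```

```bash
python3 -m creep '[[[0.92,2,0,-1.2,-0.3,-0.3,0],[0.92,1.2,0,-0.8,-0.3,0,0],[0.92,0.5,0,-0.3,0,0,0],[0.92,0,1,0,0,0,0],[0.92,0,1.5,0,0,0,0],[0.92,0,1,0,0,0,0],[0.92,0,0,0,0,0,0],[0.92,0,0,0,0,0,0]]]' 20; python3 - <<'E'
from h import *
plan([.65,-.007,.048],81.7,1)
E
```

```text
t: 32.55
tool_pos: [0.6348, -0.023, 0.0892]
orientation: [-1.261, -1.091, 1.109]
force: [0.8, 0.8, -0.9]
opening: 0.0156
now [ 0.6348 -0.023   0.0892] yaw 81.7 opening 0.0156 F [ 0.8  0.8 -0.9] t 32.55 turn y total 0.0 tilt 0.91 q6 -1.54
 [1.80,4.12,-1.28, 0,0.0,0]
 tilt fix wx,wz: -0.9 0.0
```

```bash
python3 -m creep '[[[0.92,1.1,0,-0.8,-0.7,0,0],[0.92,0.5,0,-0.4,0,0,0],[0.92,0.1,0.5,0,0,0,0],[0.92,0,1,0,0,0,0],[0.92,0,1,0,0,0,0],[0.92,0,0.6,0,0,0,0],[0.92,0,0.2,0,0,0,0],[0.92,0,0,0,0,0,0]]]' 20; python3 - <<'E'
from h import *
plan([.65,-.007,.047],81.7,1)
E
```

```text
t: 33.35
tool_pos: [0.6508, -0.0069, 0.054]
orientation: [-1.273, -1.101, 1.102]
force: [-0.2, 0.1, -1.3]
opening: 0.0154
now [ 0.6508 -0.0069  0.054 ] yaw 81.7 opening 0.0154 F [-0.2  0.1 -1.3] t 33.35 turn y total -0.0 tilt 0.07 q6 -1.52
 [-0.02,0.70,0.07, 0,-0.0,0]
 tilt fix wx,wz: -0.1 0.0
```

```bash
python3 -m creep '[[[0.92,0,0.3,0,0,0,0],[0.92,0,0.3,0,0,0,0],[0.92,0,0.1,0,0,0,0],[0.92,0,0,0,0,0,0],[0.92,0,0,0,0,0,0],[0.92,0,0,0,0,0,0],[0.92,0,0,0,0,0,0],[0.92,0,0,0,0,0,0]]]' 20; python3 - <<'E'
from h import *
plan([.65,-.007,.047],81.7,1)
c=cam("scene"); save(c,"p5.png",(170,170,290,260),5)
E
```

```text
t: 34.15
tool_pos: [0.6516, -0.0073, 0.0477]
orientation: [-1.275, -1.102, 1.101]
force: [0.1, 0.9, -1.3]
opening: 0.0155
now [ 0.6516 -0.0073  0.0477] yaw 81.7 opening 0.0155 F [ 0.1  0.9 -1.3] t 34.15 turn y total -0.0 tilt 0.06 q6 -1.52
 [0.01,0.07,0.16, 0,-0.0,0]
 tilt fix wx,wz: 0.0 0.0
```

View pics/p5.png

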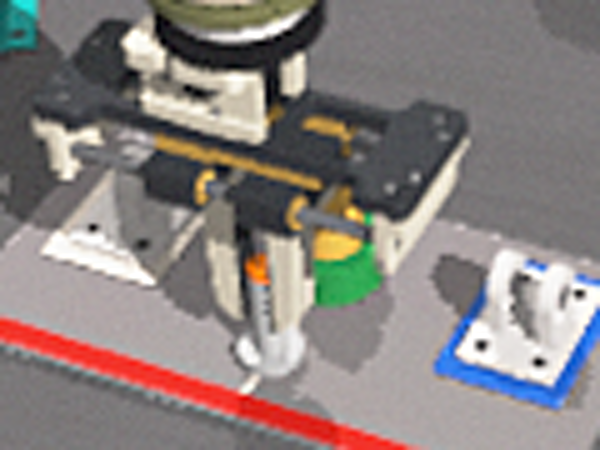

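The pin is on the centre line just above the board (crop 268,350). I'll lower 1–2 mm, release, lift and retreat.

```bash
python3 -m creep '[[[0.92,0,0.1,0.1,0,0,0],[0.92,0,0.1,0,0,0,0],[0.92,0,0,0,0,0,0],[0.92,0,0,0,0,0,0],[0.6,0,0,0,0,0,0],[0.6,0,0,0,0,0,0],[0.6,0,0,0,0,0,0],[0.6,0,0,0,0,0,0]]]' 20; python3 -m creep '[[[0.6,0,-1,0,0,0,0],[0.6,0,-2,0,0,0,0],[0.6,0,-3,0,0,0,0],[0.6,0,-4,0,0,0,0],[0.6,0,-3.5,0,0,0,0],[0.6,0,-2,0,0,0,0],[0.6,2,0,0,0,0,0],[0.6,4,0,0,0,0,0]]]'; python3 -m creep '[[[0.6,4.5,0,0,0,0,0],[0.6,4.5,0,0,0,0,0],[0.6,4.5,0,1,0,0,0],[0.6,4.5,0,2,0,0,0],[0.6,3,0,2,0,0,0],[0.6,1,0,1,0,0,0],[0.6,0,0,0,0,0,0],[0.6,0,0,0,0,0,0]]]'; python3 - <<'E'
from h import *
plan([.65,-.007,.1],81.7,1)
c=cam("top"); save(c,"t3.png",(190,110,350,230),5)
b=(261,160,18)
obj(c,b,lambda H,S,V:(abs(H-65)<15)&(S>120),.03,"spacer")
obj(c,b,lambda H,S,V:(abs(H-22)<9)&(S>120),.054,"adapter")
obj(c,(266,138,14),lambda H,S,V:(abs(H-11)<6)&(S>180),.066,"pintop")
c=cam("scene"); save(c,"s3.png")
E
```

```text
t: 35.0
tool_pos: [0.6511, -0.0072, 0.0463]
orientation: [-1.276, -1.103, 1.1]
force: [0.9, -0.2, -1.2]
opening: 0.0365
t: 35.8
tool_pos: [0.6594, 0.0486, 0.2133]
orientation: [-1.281, -1.1, 1.095]
force: [0.7, 0.6, 0.2]
opening: 0.0372
t: 36.6
tool_pos: [0.6338, 0.2865, 0.2218]
orientation: [-1.285, -1.109, 1.09]
force: [0.2, -0.8, 0.2]
opening: 0.0371
now [0.6338 0.2865 0.2218] yaw 81.4 opening 0.0371 F [ 0.2 -0.8  0.2] t 36.6 turn y total -0.3 tilt 0.81 q6 -1.07
 [-28.78,12.18,-5.98, 0,-0.3,0]
 tilt fix wx,wz: 0.8 0.2
spacer n 74 rect [580.7   2. ] [46.3 48.8] 1.2 mean [574.1   4.7]
adapter n 105 rect [580.7   4.1] [35.8 32. ] 1.1 mean [581.9   3.2]
pintop n 16 rect [648.2  -5.6] [13.1  9.6] 1.0 mean [648.2  -5.6]
```

View pics/t3.png

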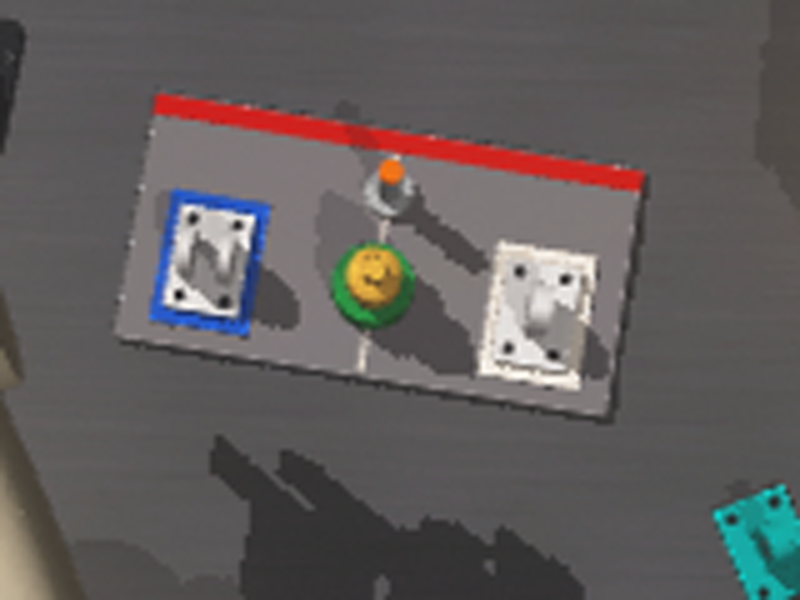

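View pics/s3.png

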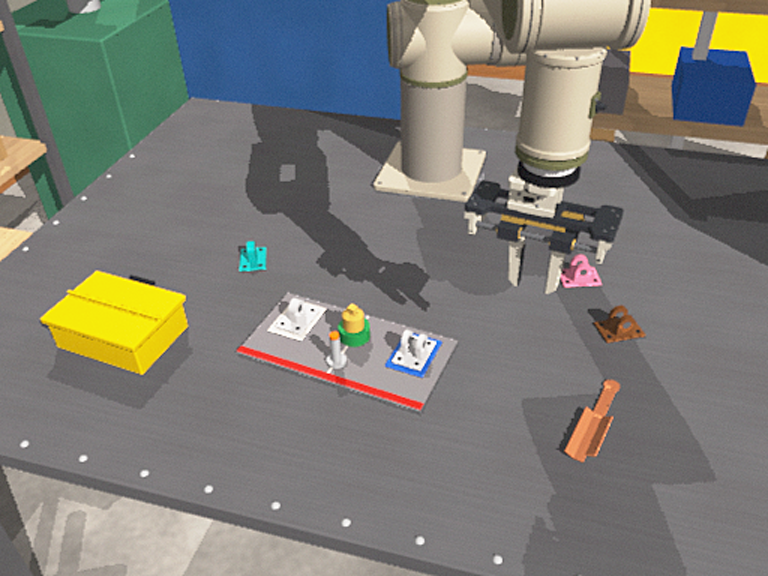

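Everything is in place: pin at t3 (390,180) on the line, adapter on the spacer at (373,275), both brackets on their pads. Bin and shoe horn look unmoved. One settling call, then hand in.

```bash
python3 -m creep '[[[0.6,0,0,0,0,0,0],[0.6,0,0,0,0,0,0],[0.6,0,0,0,0,0,0],[0.6,0,0,0,0,0,0],[0.6,0,0,0,0,0,0],[0.6,0,0,0,0,0,0],[0.6,0,0,0,0,0,0],[0.6,0,0,0,0,0,0]]]'; python3 -c "
from plant import robot
print(robot.close_job())"
```

```text
t: 37.5
tool_pos: [0.6366, 0.2802, 0.2215]
orientation: [-1.289, -1.102, 1.084]
force: [0.3, -0.6, -0.6]
opening: 0.0369
the job is handed in; nothing more can be done
None
```

I laid out all five hinge-kit parts and handed the job in at about 37.5 s of the 128 s allowed. No verdict was reported, so what follows is from my own last checks.

- **Brackets:** in the last top view the twin-lug bracket lies flat on the blue pad and the single-lug bracket flat on the white pad. Both are centred by eye, with their long sides along the pads.
- **Spacer:** after release the camera put it within about 2 mm of midway between the pads. In the last pictures the adapter covers most of it, so the later spacer fits (off by about 4 mm) are less reliable.
- **Adapter:** it stands upright on the spacer, with the two centres within about 2 mm of each other.
- **Pin:** its top is about 64–65 mm behind midway and about 1 mm off the centre line, standing upright.
- **Bystanders and robot:** the bin, shoe horn and look-alikes look unmoved in the pictures; I did not measure them. The arm finished clear of everything.

None of the checks failed. The only disagreements were 2–4 mm between camera and arm readings, all inside the tolerances.

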